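# Pack the steel canisters into their cardboard nests

### The arm

A 7-joint arm with a two-finger parallel gripper is mounted at the origin on the work surface. World frame = base frame: x ahead of the robot, y to its left, z up, the work surface at z = 0. Lengths are in m, angles in rad, forces in N, time in s.
With the tool pointing down it reaches from about 0.425 to 1.025 m from the base axis. Payload 9.4 kg.
Tool frame: the origin (TCP) lies at the very end of the fingers, on their centre line; the grasp point (between the pads) lies 19 mm behind it; z points along the fingers, y is the line along which they close (so a half turn about z gives the same grasp; the last joint's range is limited). The gripper opens to 85 mm and grips with 20 to 120 N. Pads are 22 mm wide; open, the fingers measure 114 mm over their backs; the gripper's body (76 mm by 85 mm) begins 54 mm behind the grasp point. The pads swing forward as they close: fully open they stand 13 mm farther back than shut.
Start: joints at [1.072, 0.599, -0.003, 1.599, 0.002, 0.943, -0.08], TCP at [0.297, -0.661, 0.231] pointing down, gripper open.
Joint ranges: [-2.57, 2.57], [-0.35, 1.97], [-1.29, 1.29], [0.11, 2.56], [-1.05, 4.19], [0.11, 1.86], [-2.63, 2.63]. Speed limits (rad/s): [2.22, 2.22, 3.01, 3.01, 3.14, 3.14, 3.14].

### API

Orientations are given as a rotation vector (axis times angle).
In Python, from cell import arm, capture, calibration gives the robot as it stands. The module is installed in compiled form; this text tells all that it offers.
- The arm moves only by the shell command python3 -m jog 'ROWS' [FORCE]. ROWS is JSON, a list of rows, each a list of 7 numbers: the shift along the tool's x, y, z in mm, then the turn, a rotation vector about the tool's x, y, z in rad, then the opening, from -1 (shut) to 1 (fully open). A call has 1 to 10 rows; each row shifts and turns the commanded pose from where the row before left it, along the tool's axes as they then stand; what a row does not reach is not made up. A row lasts 1/8 s, in which the tool goes at most 62.5 mm and 10.7 degrees, less where a joint would pass 70% of its speed; a pose out of reach is approached as far as the arm can. A call with a gripper value outside its range is refused whole. The fingers move at their own pace and stop on an object; FORCE is the grip in N (left out, the last holds). Time passes only in rows, so rows that do not move let the fingers close. It gives the time, the measured TCP pose, the force, the opening and the grip force at its end, in the units of the state.
- arm.get_obs(): the state, without advancing time (a new reading comes with each control period).
- capture(name): name is "scene" or "top" or "wrist"; returns (picture, depth): 420x560x3 uint8, red, green, blue; 420x560 float32, m along the optical axis (not along the pixel's ray), 0 where there is no reading.
- calibration(name): a dict with "vertical_fov" (degrees; the focal length in pixels is half the picture's height over the tangent of half this angle, whatever the lens; pixels are square), "cx", "cy" (the principal point, pixels), "rvec" (rotation vector, rad) and "tvec" (3), from world to camera coordinates, as OpenCV has them; the wrist camera has in their place "mount" (4x4, takes a point from camera to tool coordinates, whose origin is the TCP and whose axes are the flange's). Camera axes: x right, y down, z forward; pixel columns grow to the right and rows downward; lengths in m; the calibration is good to about 2 mm. A picture is of the moment at which its call begins: read the wrist's pose just before it. calibration takes no time and is no camera call.
- arm.job_done(): hands the job in; it is judged then, once.
The state is a dict: "clock": time; "q": joint angles; "qvel": joint speeds; "tau": joint torques, N m; "tcp_pos": TCP position; "orientation": TCP orientation; "wrist_force": force on the tool from outside, world axes, zero at the start; "torque": the same for the moment, N m; "width": finger opening in m; "grip_force": force on a finger pad.
Only numpy, scipy, OpenCV 4.12 (cv2) and the standard library are available. Lean on these libraries where they do the work, as an engineer would, in place of code of your own. Each camera call takes 0.05 s, during which the arm holds its last target. There are 200 camera calls.

### The job

We are packing up the kitchen: put each of the four stainless-steel canisters (large round, small round, square, oblong) into the cardboard packing block whose recess is cut to its own shape and size, standing upright and all the way down on the recess's floor. Leave the glass tumbler and the mug standing where they are.

Things in the scene. Friction and masses are not known exactly. Their poses are not given: they have to be found in the camera images.
- big_round_center (a point): large round stainless-steel canister, upright cylinder 64 mm in diameter and 95 mm high; flat closed lid with a small knob 12 mm across standing 10 mm above that height. About 0.11 to 0.22 kg, stands loose on the table. The point is at its centre, half-way up; z is up
- small_round_center (a point): small round stainless-steel canister, upright cylinder 42 mm in diameter and 80 mm high; flat closed lid with a small knob 12 mm across standing 10 mm above that height. About 0.11 to 0.22 kg, stands loose on the table. The point is at its centre, half-way up; z is up
- square_center (a point): square stainless-steel canister, 52 x 52 mm across (corners rounded 5 mm) and 88 mm high; its x and y axes are square to its sides; flat closed lid with a small knob 12 mm across standing 10 mm above that height. About 0.11 to 0.22 kg, stands loose on the table. The point is at its centre, half-way up; z is up
- oblong_center (a point): oblong stainless-steel canister, 78 mm long (along its x axis), 40 mm wide (along its y axis) and 80 mm high; flat closed lid with a small knob 12 mm across standing 10 mm above that height. About 0.11 to 0.22 kg, stands loose on the table. The point is at its centre, half-way up; z is up
- nest_big_round_hole0 (a point): packing block of brown corrugated board, fixed to the table, 108 x 108 mm and 30 mm high, with one large round recess, 80 mm in diameter, 26 mm deep (floor 4 mm above the table), vertical walls. The point is at the centre of the recess's mouth, level with the block's top; z is up
- nest_small_round_hole0 (a point): packing block of brown corrugated board, fixed to the table, 108 x 108 mm and 30 mm high, with one small round recess, 58 mm in diameter, 26 mm deep (floor 4 mm above the table), vertical walls. The point is at the centre of the recess's mouth, level with the block's top; z is up
- nest_square_hole0 (a point): packing block of brown corrugated board, fixed to the table, 108 x 108 mm and 30 mm high, with one square recess, 68 x 68 mm, sides along its x and y axes, 26 mm deep (floor 4 mm above the table), vertical walls. The point is at the centre of the recess's mouth, level with the block's top; z is up
- nest_oblong_hole0 (a point): packing block of brown corrugated board, fixed to the table, 108 x 108 mm and 30 mm high, with one oblong recess, 94 mm long (along its x axis) and 56 mm wide (along its y axis), 26 mm deep (floor 4 mm above the table), vertical walls. The point is at the centre of the recess's mouth, level with the block's top; z is up
- mug: bystander: blue ceramic mug, 80 mm in diameter, 92 mm high, handle to its +y side; origin at the centre of its underside
- glass: bystander: open drinking tumbler of green glass, 70 mm in diameter at the rim, 110 mm high; origin at the centre of its underside

How it is judged:
By the outcome, as a careful person would: the job done as asked, in the order asked, and still so for the second after the job is handed in, with the robot touching nothing.
It also fails if it takes over 99 s, if anything falls off the work surface, if the arm or the gripper's body presses on something with over 40 N, if the wrist force passes 120 N, or if a joint passes its speed limit or range.

## Working session

There is one attempt and no reset: what is moved stays moved. The work goes in short steps, Python scripts to look and compute and a shell command to move; the robot and the scene stay as the last step left them, time stands still between calls to the robot, and variables do not carry over. Pictures are saved under pics/ and viewed, at most 14 in all, crops included, and the job is handed in when it is done.

```bash
mkdir -p pics; ls; python3 - <<'E'
from cell import arm,capture,calibration
import cv2,numpy as np
print(arm.get_obs())
for n in("scene","top"):
    p,d=capture(n); cv2.imwrite(f"pics/{n}0.png",p[...,::-1]); np.savez(f"{n}0.npz",p=p,d=d); print(n,calibration(n),d.min(),d.max(),(d==0).mean())
print(calibration("wrist"))
E
```

```text
pics
{'clock': 0.0, 'q': array([ 1.07233972,  0.6001403 , -0.00255843,  1.60014421,  0.00179928,
        0.94287328, -0.0798128 ]), 'qvel': array([-8.85112485e-05, -7.83117082e-04, -1.20056425e-03,  1.42510583e-03,
       -2.41138989e-04,  5.70954370e-04, -8.57613395e-04]), 'tau': array([ 4.58478426e-04, -7.76441288e+01,  1.56481639e+00, -2.58006245e+01,
        1.23689693e-02,  8.90462659e-03, -1.42609107e-05]), 'tcp_pos': array([ 0.29658866, -0.66104046,  0.23040065]), 'orientation': array([-3.07051782e+00, -6.57370443e-01,  7.17674820e-04]), 'wrist_force': array([-0.01233767,  0.71286591, -0.47198961]), 'torque': array([-0.03222165, -0.02242868, -0.018662  ]), 'grip_force': 0.0, 'width': 0.08570117582764747}
scene {'vertical_fov': 57.93444715960348, 'cx': 273.26066173245783, 'cy': 206.07572412666053, 'rvec': array([ 1.40620488,  2.12565804, -0.93287997]), 'tvec': array([ 0.24241134, -0.31092864,  1.38175888])} 0.0 3.1704123 0.0040391156462585035
top {'vertical_fov': 55.95063118076703, 'cx': 276.14621315888934, 'cy': 209.6398705474731, 'rvec': array([ 2.14015705, -2.17727515,  0.16079819]), 'tvec': array([-0.00422344,  0.57075887,  1.02327626])} 0.0 2.030058 0.0039625850340136055
{'vertical_fov': 58.616068337467794, 'cx': 278.35284168374255, 'cy': 204.59053317733444, 'mount': array([[-1.63203676e-03, -9.54422140e-01, -2.98455551e-01,
         7.68682004e-02],
       [ 9.99998083e-01, -1.88048060e-03,  5.45269431e-04,
        -4.01483396e-04],
       [-1.08165709e-03, -2.98454089e-01,  9.54423379e-01,
        -1.42750639e-01],
       [ 0.00000000e+00,  0.00000000e+00,  0.00000000e+00,
         1.00000000e+00]])}
```

View pics/top0.png

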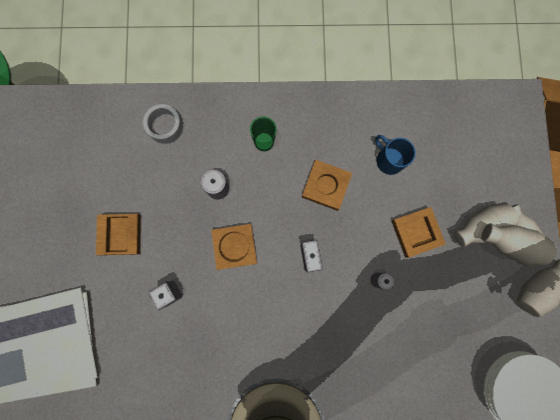

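View pics/scene0.png

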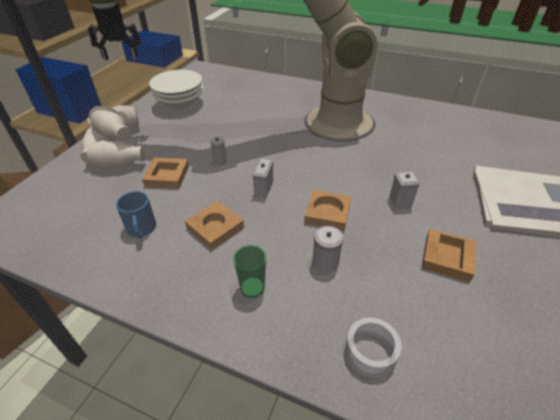

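```bash
cat > h.py <<'E'
import numpy as np,cv2
from scipy.spatial.transform import Rotation as R
from cell import arm,capture,calibration
def rays(c,shape=(420,560)):
    f=shape[0]/2/np.tan(np.radians(c["vertical_fov"])/2)
    v,u=np.mgrid[:shape[0],:shape[1]]
    return np.stack([(u-c["cx"])/f,(v-c["cy"])/f,np.ones(shape)],-1)
def cloud(name,d,obs=None):
    c=calibration(name); P=rays(c)*d[...,None]
    if name=="wrist":
        M=c["mount"]; P=P@M[:3,:3].T+M[:3,3]
        return P@R.from_rotvec(obs["orientation"]).as_matrix().T+obs["tcp_pos"]
    Rm=R.from_rotvec(c["rvec"]).as_matrix()
    return (P-c["tvec"])@Rm
E
python3 - <<'E'
from h import *
for n in("top","scene"):
    z=np.load(n+"0.npz");p,d=z["p"],z["d"];W=cloud(n,d)
    hsv=cv2.cvtColor(p,cv2.COLOR_RGB2HSV)
    X,Y,Z=W[...,0],W[...,1],W[...,2]
    ws=(X>.3)&(X<1.1)&(abs(Y)<.75)&(d>0)
    print(n,"table z",np.median(Z[ws&(abs(Z)<.02)]))
    br=ws&(hsv[...,0]<20)&(hsv[...,1]>120)&(Z>.022)&(Z<.04)
    gr=ws&(hsv[...,1]<60)&(Z>.068)&(Z<.099)
    for nm,m in(("brown",br),("grey",gr)):
        k,l,s,c=cv2.connectedComponentsWithStats(m.astype(np.uint8))
        for i in range(1,k):
            if s[i,4]<25: continue
            q=W[l==i]; r=cv2.minAreaRect((q[:,:2]*1000).astype(np.float32))
            print(nm,c[i].round(),s[i,4],"z",q[:,2].mean().round(3),"rect",np.round(r[0],0),np.round(r[1],0),round(r[2],1))
p=np.load("top0.npz")["p"][...,::-1]
a=[cv2.resize(p[y-35:y+35,x-45:x+45],None,fx=4,fy=4) for x,y in((118,234),(234,246),(326,185),(418,232))]
cv2.imwrite("pics/crops.png",np.vstack([np.hstack(a[:2]),np.hstack(a[2:])]))
E
```

```text
top table z -0.00011672269668510885
brown [327. 184.] 1184 z 0.03 rect [ 641. -154.] [106. 109.] 68.4
brown [419. 232.] 986 z 0.03 rect [ 506. -400.] [107. 109.] 17.9
brown [117. 234.] 965 z 0.029 rect [514. 413.] [108. 111.] 0.8
brown [234. 246.] 919 z 0.03 rect [475. 101.] [107. 107.] 7.7
grey [214. 182.] 477 z 0.094 rect [638. 147.] [61. 63.] 1.4
grey [503. 220.] 1043 z 0.079 rect [ 527. -613.] [ 84. 194.] 1.6
grey [465. 236.] 26 z 0.069 rect [ 490. -504.] [14. 19.] 35.9
grey [312. 256.] 482 z 0.081 rect [ 446. -103.] [78. 41.] 8.9
grey [546. 293.] 937 z 0.08 rect [ 349. -693.] [ 79. 104.] 81.7
grey [385. 281.] 232 z 0.081 rect [ 378. -287.] [40. 40.] 62.9
grey [163. 295.] 477 z 0.088 rect [354. 274.] [52. 53.] 28.8
scene table z -0.0019116750587556334
brown [165. 170.] 361 z 0.027 rect [ 510. -396.] [110. 107.] 17.4
brown [328. 208.] 449 z 0.028 rect [480. 103.] [107. 102.] 7.8
brown [213. 222.] 752 z 0.028 rect [ 647. -152.] [106. 106.] 68.2
brown [450. 253.] 913 z 0.028 rect [519. 415.] [109. 105.] 0.5
grey [124. 110.] 163 z 0.078 rect [ 331. -681.] [56. 62.] 65.6
grey [103. 143.] 699 z 0.078 rect [ 527. -615.] [188.  92.] 85.3
grey [217. 142.] 110 z 0.077 rect [ 384. -283.] [39. 39.] 28.6
grey [263. 169.] 274 z 0.078 rect [453. -99.] [78. 39.] 8.6
grey [406. 181.] 356 z 0.083 rect [359. 277.] [56. 53.] 31.4
grey [328. 240.] 653 z 0.09 rect [645. 150.] [63. 62.] 20.5
grey [241. 258.] 49 z 0.081 rect [765.  -6.] [ 5. 32.] 68.7
```

View pics/crops.png

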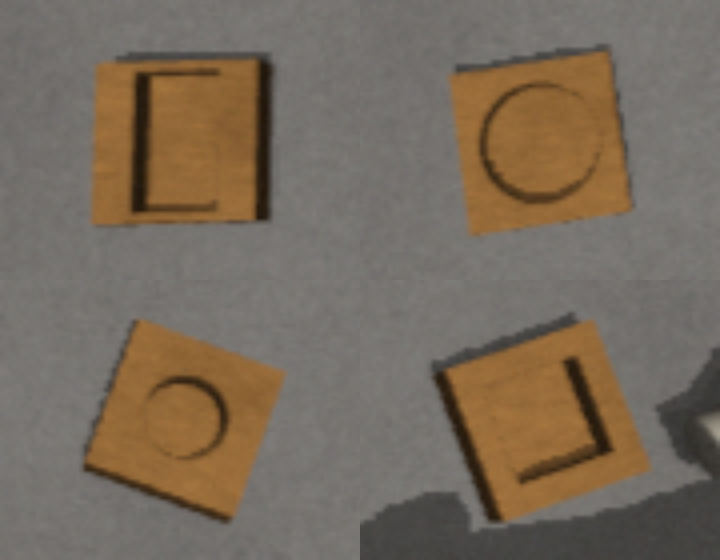

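Top view: canisters at big round (212,183), oblong (312,256), square (162,296) and small round (386,281). The recesses are oblong (118,234), big round (234,246), small round (326,185) and square (418,232). The scene view agrees to about 5 mm. I'll start with the small round canister.

```bash
cat >> h.py <<'E'
def heading(o):
    x=R.from_rotvec(o["orientation"]).as_matrix()[:,0]; return np.degrees(np.arctan2(x[1],x[0]))
def go(x,y,z,hd=None):
    """shift in mm in the tool frame AFTER turning about tool z to heading hd (deg)"""
    o=arm.get_obs(); h0=heading(o); hd=h0 if hd is None else hd
    M=R.from_rotvec(o["orientation"]).as_matrix()
    turn=-np.radians((hd-h0+180)%360-180)
    s=(M@R.from_rotvec([0,0,turn]).as_matrix()).T@(np.array([x,y,z])-o["tcp_pos"]*1000)
    print("t",o["clock"],"tcp",(o["tcp_pos"]*1000).round(),"head",h0.round(1),"tilt z",M[:,2].round(3),"w",round(o["width"]*1000,1),"q7",o["q"][6].round(2),"| turn",turn.round(3),"shift",s.round(1))
def look(x,y,zlo,zhi,brown=False,rad=75,save=None):
    """wrist view: footprint (mm) of what lies at zlo..zhi near x,y"""
    o=arm.get_obs(); p,d=capture("wrist"); W=cloud("wrist",d,o)*1000
    if save: cv2.imwrite(save,p[...,::-1])
    hsv=cv2.cvtColor(p,cv2.COLOR_RGB2HSV)
    m=(d>0)&(W[...,2]>zlo)&(W[...,2]<zhi)&(np.hypot(W[...,0]-x,W[...,1]-y)<rad)
    br=(hsv[...,0]<22)&(hsv[...,1]>100)
    m&= br if brown else ~br
    k,l,s,c=cv2.connectedComponentsWithStats(m.astype(np.uint8))
    i=1+np.argmax(s[1:,4]); q=W[l==i]; q2=q[:,:2].astype(np.float32)
    r=cv2.minAreaRect(q2); e=cv2.minEnclosingCircle(q2)
    print("n",s[i,4],"box px",s[i,:4],"z",q[:,2].mean().round(1),"rect",np.round(r[0],1),np.round(r[1],1),round(r[2],1),"circ",np.round(e[0],1),round(e[1],1))
E
python3 -m jog '[[29,-38.5,0,0,0,0,1],[29,-38.5,0,0,0,0,1],[29,-38.5,0,0,0,0,1],[29,-38.5,0,0,0,0,1],[29,-38.5,0,0,0,0,1],[29,-38.5,0,0,0,0,1],[29,-38.5,0,0,0,0,1],[29,-38.5,0,0,0,0,1],[0,0,0,0,0,0,1],[0,0,0,0,0,0,1]]'
python3 - <<'E'
from h import *
look(381,-285,70,86,save="pics/w1.png")
look(381,-285,-5,5,rad=60)
go(381,-285,42)
E
```

```text
clock: 1.35
tcp_pos: [0.3824, -0.286, 0.2313]
orientation: [3.071, 0.658, -0.0]
wrist_force: [0.5, -0.6, -0.3]
width: 0.0857
grip_force: 0.0
n 1860 box px [250 161  51  51] z 80.6 rect [ 380.7 -283.9] [40.7 41.3] 23.2 circ [ 380.2 -283.6] 21.1
n 8255 box px [218 107 118 117] z 0.1 rect [ 380.8 -285. ] [119.2 119.4] 23.6 circ [ 381. -285.] 60.0
t 1.45 tcp [ 382. -287.  231.] head 24.1 tilt z [-0. -0. -1.] w 85.4 q7 -0.65 | turn -0.0 shift [ -0.2  -2.  189.2]
```

View pics/w1.png

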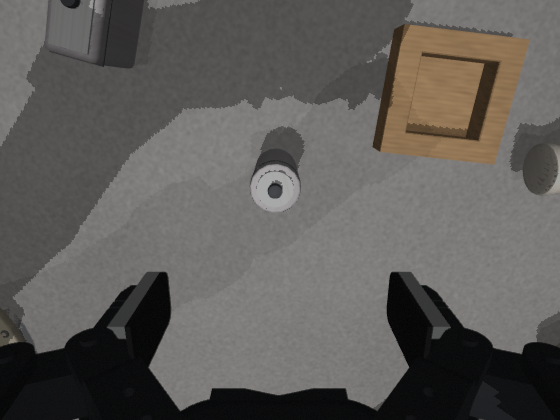

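The wrist view shows the small canister at about (275,188) with free space around it, so I descend and grip.

```bash
python3 -m jog '[[-1,-3,50,0,0,0,1],[0,0,50,0,0,0,1],[0,0,50,0,0,0,1],[0,0,39,0,0,0,1],[0,0,0,0,0,0,-1],[0,0,0,0,0,0,-1],[0,0,0,0,0,0,-1],[0,0,0,0,0,0,-1],[0,0,0,0,0,0,-1],[0,0,0,0,0,0,-1]]' 50
python3 - <<'E'
from h import *
go(644,-153,190)
E
```

```text
clock: 2.7
tcp_pos: [0.3808, -0.2838, 0.0438]
orientation: [3.07, 0.657, 0.003]
wrist_force: [-0.7, -1.1, 10.0]
width: 0.0405
grip_force: 51.3
t 2.7 tcp [ 381. -284.   44.] head 24.1 tilt z [ 0.002 -0.002 -1.   ] w 40.5 q7 -0.69 | turn -0.0 shift [ 293.9  -11.4 -145.8]
```

```bash
python3 -m jog '[[0,0,-50,0,0,0,-1],[0,0,-50,0,0,0,-1],[0,0,-46,0,0,0,-1],[58,-2,0,0,0,0,-1],[59,-2,0,0,0,0,-1],[59,-2,0,0,0,0,-1],[59,-2,0,0,0,0,-1],[59,-3,0,0,0,0,-1],[0,0,0,0,0,0,-1],[0,0,0,0,0,0,-1]]'
python3 - <<'E'
from h import *
look(644,-153,24,36,True,rad=85,save="pics/w2.png")
go(644,-153,46)
E
```

```text
clock: 3.95
tcp_pos: [0.6432, -0.1528, 0.1885]
orientation: [3.072, 0.658, -0.001]
wrist_force: [0.1, -0.3, -2.0]
width: 0.0407
grip_force: 51.7
n 9195 box px [186  90 179 143] z 30.1 rect [ 641.9 -151. ] [107.  107.6] 68.2 circ [ 642.9 -149.8] 74.1
t 4.0 tcp [ 643. -154.  189.] head 24.1 tilt z [-0.001 -0.001 -1.   ] w 41.1 q7 -1.03 | turn -0.0 shift [  1.5   0.  142.5]
```

View pics/w2.png

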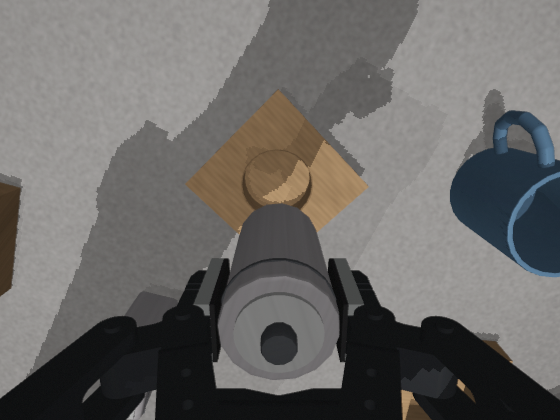

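The canister hangs upright at (277,320), with the recess centred about (277,180). I make a 2 mm correction, lower and release.

```bash
python3 -m jog '[[1,-2,50,0,0,0,-1],[0,0,50,0,0,0,-1],[0,0,25,0,0,0,-1],[0,0,12,0,0,0,-1],[0,0,3,0,0,0,-1],[0,0,0,0,0,0,-1],[0,0,0,0,0,0,0.2],[0,0,0,0,0,0,0.2],[0,0,0,0,0,0,0.5],[0,0,0,0,0,0,0.5]]'
python3 -m jog '[[0,0,-50,0,0,0,1],[0,0,-50,0,0,0,1],[0,0,-50,0,0,0,1],[-40,0,0,0,0,0,1],[0,0,0,0,0,0,1],[0,0,0,0,0,0,1]]'
python3 - <<'E'
from h import *
look(643,-152,70,96)
look(643,-152,24,36,True,rad=85)
go(450,-101,190,98.8)
go(450,-101,190,8.8)
E
```

```text
clock: 5.25
tcp_pos: [0.6441, -0.1505, 0.0484]
orientation: [3.072, 0.658, 0.0]
wrist_force: [0.6, -0.5, -0.1]
width: 0.064
grip_force: 0.0
clock: 6.0
tcp_pos: [0.6078, -0.1667, 0.1983]
orientation: [-3.072, -0.657, -0.0]
wrist_force: [0.2, -0.3, -0.6]
width: 0.0856
grip_force: 0.0
n 2912 box px [249 112  60  62] z 85.4 rect [ 644.3 -150.4] [41.3 41. ] 21.7 circ [ 643.9 -150.6] 21.2
n 13093 box px [188  39 182 185] z 30.1 rect [ 642.1 -151.4] [107.4 107.6] 68.2 circ [ 642.6 -151.2] 74.9
t 6.1 tcp [ 608. -166.  198.] head 24.2 tilt z [-0.  0. -1.] w 85.4 q7 -1.0 | turn -1.302 shift [  88.7 -146.3    7.9]
t 6.1 tcp [ 608. -166.  198.] head 24.2 tilt z [-0.  0. -1.] w 85.4 q7 -1.0 | turn 0.269 shift [-146.3  -88.7    7.9]
```

```bash
python3 -m jog '[[0,0,0,0,0,0.135,1],[0,0,0,0,0,0.134,1],[-49,-29,2,0,0,0,1],[-49,-30,3,0,0,0,1],[-48,-30,3,0,0,0,1],[0,0,0,0,0,0,1],[0,0,0,0,0,0,1]]'
python3 - <<'E'
from h import *
look(450,-101,70,84)
go(450,-101,42,8.8)
E
```

```text
clock: 6.98
tcp_pos: [0.4511, -0.1009, 0.1904]
orientation: [3.132, 0.241, 0.002]
wrist_force: [0.3, -0.8, -0.6]
width: 0.0855
grip_force: 0.0
n 5451 box px [248 149  57 106] z 80.7 rect [448.  -99.1] [77.3 40.1] 8.3 circ [448.1 -99.1] 41.5
t 7.025 tcp [ 451. -101.  190.] head 8.8 tilt z [ 0.001 -0.    -1.   ] w 85.7 q7 -1.3 | turn -0.0 shift [ -1.6  -0.5 148.4]
```

```bash
python3 -m jog '[[-3,-2.5,50,0,0,0.008,1],[0,0,50,0,0,0,1],[0,0,36,0,0,0,1],[0,0,12,0,0,0,1],[0,0,0,0,0,0,-1],[0,0,0,0,0,0,-1],[0,0,0,0,0,0,-1],[0,0,0,0,0,0,-1],[0,0,0,0,0,0,-1],[0,0,0,0,0,0,-1]]'
python3 -m jog '[[0,0,-50,0,0,0,-1],[0,0,-50,0,0,0,-1],[0,0,-50,0,0,0,-1],[0,0,0,0,0,0,-1]]'
python3 - <<'E'
from h import *
go(516,414,192,0.7)
E
```

```text
clock: 8.28
tcp_pos: [0.4472, -0.0993, 0.0436]
orientation: [3.133, 0.227, 0.004]
wrist_force: [-0.0, 0.2, 8.1]
width: 0.0397
grip_force: 50.9
clock: 8.78
tcp_pos: [0.4481, -0.0995, 0.1962]
orientation: [3.132, 0.227, 0.012]
wrist_force: [-0.3, -0.3, -1.2]
width: 0.0395
grip_force: 51.2
t 8.775 tcp [448. -99. 196.] head 8.3 tilt z [ 0.008 -0.001 -1.   ] w 39.5 q7 -1.31 | turn 0.132 shift [  74.2 -512.6    4.3]
```

```bash
python3 -m jog '[[0,0,0,0,0,0.132,-1],[8,-57,0,0,0,0,-1],[8,-57,0,0,0,0,-1],[8,-57,0,0,0,0,-1],[8,-57,0,0,0,0,-1],[8,-57,0,0,0,0,-1],[8,-57,0,0,0,0,-1],[8,-57,0,0,0,0,-1],[8,-57,0,0,0,0,-1],[10,-56,0,0,0,0,-1]]'
python3 -m jog '[[0,0,0,0,0,0,-1],[0,0,0,0,0,0,-1]]'
python3 - <<'E'
from h import *
look(516,414,24,36,True,rad=85,save="pics/w3.png")
go(516,414,48,0.7)
E
```

```text
clock: 10.02
tcp_pos: [0.5132, 0.4155, 0.1913]
orientation: [3.141, 0.021, -0.001]
wrist_force: [0.8, 0.1, -1.0]
width: 0.0397
grip_force: 51.1
clock: 10.28
tcp_pos: [0.5132, 0.4127, 0.1911]
orientation: [3.14, 0.02, -0.002]
wrist_force: [0.6, -0.5, -1.3]
width: 0.0393
grip_force: 51.3
n 3214 box px [206 115 135  88] z 30.0 rect [533.  417.3] [ 72.3 106.5] 0.4 circ [534.  417.3] 63.2
t 10.325 tcp [514. 412. 192.] head 0.7 tilt z [-0.001 -0.002 -1.   ] w 39.4 q7 -2.27 | turn -0.0 shift [  2.6  -2.2 143.5]
```

View pics/w3.png

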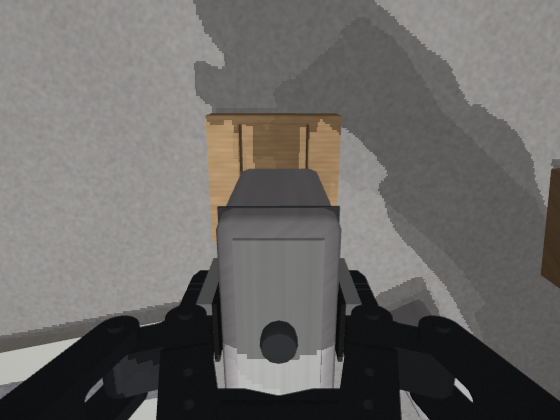

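The long block's far edge is at row ~117, and the recess is centred at column ~274. I shift 5 mm in y, lower and release.

```bash
python3 -m jog '[[2,-5,50,0,0,0.005,-1],[0,0,50,0,0,0,-1],[0,0,28,0,0,0,-1],[0,0,12,0,0,0,-1],[0,0,3,0,0,0,-1],[0,0,0,0,0,0,-1],[0,0,0,0,0,0,0.2],[0,0,0,0,0,0,0.2],[0,0,0,0,0,0,0.5],[0,0,0,0,0,0,0.5]]'
python3 -m jog '[[0,0,-50,0,0,0,1],[0,0,-50,0,0,0,1],[0,0,-50,0,0,0,1],[-40,0,0,0,0,0,1],[0,0,0,0,0,0,1],[0,0,0,0,0,0,1]]'
python3 - <<'E'
from h import *
look(515,417,70,96)
look(515,417,24,36,True,rad=85)
go(357,275,190,30)
go(357,275,190,120)
E
```

```text
clock: 11.58
tcp_pos: [0.5158, 0.4189, 0.0494]
orientation: [-3.141, -0.012, -0.0]
wrist_force: [0.0, -0.3, -0.1]
width: 0.0644
grip_force: 0.0
clock: 12.32
tcp_pos: [0.476, 0.4185, 0.1993]
orientation: [3.142, 0.013, 0.0]
wrist_force: [0.7, 0.5, 0.6]
width: 0.0855
grip_force: 0.0
n 6377 box px [249  84  60 113] z 85.1 rect [516.1 419. ] [78.4 40.5] 0.7 circ [516.3 419.2] 43.8
n 9111 box px [213  67 136 132] z 30.0 rect [515.  417.2] [107.5 107.5] 0.3 circ [515.3 417.3] 75.2
t 12.425 tcp [477. 418. 199.] head 0.4 tilt z [ 0. -0. -1.] w 85.3 q7 -2.32 | turn -0.517 shift [-175.1   64.3    8.9]
t 12.425 tcp [477. 418. 199.] head 0.4 tilt z [ 0. -0. -1.] w 85.3 q7 -2.32 | turn -2.087 shift [ -64.3 -175.1    8.9]
```

```bash
python3 -m jog '[[0,0,0,0,0,-0.172,1],[0,0,0,0,0,-0.172,1],[0,0,0,0,0,-0.172,1],[-44,16,2,0,0,0,1],[-44,16,2,0,0,0,1],[-44,16,2,0,0,0,1],[-43,16,2,0,0,0,1],[0,0,0,0,0,0,1],[0,0,0,0,0,0,1]]'
python3 - <<'E'
from h import *
look(357,275,78,91)
go(357,275,45,30)
E
```

```text
clock: 13.55
tcp_pos: [0.3574, 0.2762, 0.1914]
orientation: [-3.034, -0.812, -0.002]
wrist_force: [0.5, 0.4, -0.1]
width: 0.0854
grip_force: 0.0
n 4791 box px [237 165  76  74] z 88.5 rect [355.4 278.7] [52.6 52.1] 29.5 circ [355.7 278.9] 34.3
t 13.6 tcp [357. 277. 191.] head 30.0 tilt z [ 0.001  0.001 -1.   ] w 85.4 q7 -1.9 | turn -0.0 shift [ -1.3   1.1 146.3]
```

```bash
python3 -m jog '[[-0.5,-3,50,0,0,0.008,1],[0,0,50,0,0,0,1],[0,0,34,0,0,0,1],[0,0,12,0,0,0,1],[0,0,0,0,0,0,-1],[0,0,0,0,0,0,-1],[0,0,0,0,0,0,-1],[0,0,0,0,0,0,-1],[0,0,0,0,0,0,-1],[0,0,0,0,0,0,-1]]'
python3 -m jog '[[0,0,-50,0,0,0,-1],[0,0,-50,0,0,0,-1],[0,0,-50,0,0,0,-1],[0,0,0,0,0,0,-1]]'
python3 - <<'E'
from h import *
go(508,-398,195,17.7)
E
```

```text
clock: 14.85
tcp_pos: [0.3549, 0.2783, 0.0463]
orientation: [-3.037, -0.801, -0.003]
wrist_force: [-0.1, 0.4, 8.6]
width: 0.0519
grip_force: 53.2
clock: 15.35
tcp_pos: [0.3556, 0.2789, 0.1989]
orientation: [-3.034, -0.8, -0.01]
wrist_force: [1.1, 0.6, -2.2]
width: 0.0512
grip_force: 53.6
t 15.35 tcp [356. 279. 199.] head 29.5 tilt z [ 0.006  0.005 -1.   ] w 51.2 q7 -1.92 | turn 0.206 shift [-60.6 691.2   1.2]
```

```bash
python3 -m jog '[[0,0,0,0,0,0.103,-1],[0,0,0,0,0,0.103,-1],[5,60,0,0,0,0,-1],[5,60,0,0,0,0,-1],[5,60,0,0,0,0,-1],[5,60,0,0,0,0,-1],[4,60,0,0,0,0,-1]]'
python3 -m jog '[[-12,56,0,0,0,0,-1],[-12,56,0,0,0,0,-1],[-12,56,0,0,0,0,-1],[-12,56,0,0,0,0,-1],[-12,56,0,0,0,0,-1],[-12,56,0,0,0,0,-1],[-12,55,0,0,0,0,-1],[0,0,0,0,0,0,-1],[0,0,0,0,0,0,-1]]'
python3 - <<'E'
from h import *
look(508,-398,24,36,True,rad=85)
go(508,-398,50.5,17.7)
E
```

```text
clock: 16.23
tcp_pos: [0.4686, -0.0024, 0.1944]
orientation: [3.104, 0.485, -0.002]
wrist_force: [1.8, 0.8, -1.2]
width: 0.0516
grip_force: 53.6
clock: 17.35
tcp_pos: [0.5071, -0.3976, 0.1938]
orientation: [-3.102, -0.484, 0.003]
wrist_force: [0.8, 0.2, -2.1]
width: 0.0521
grip_force: 53.6
n 4683 box px [212 117 134 105] z 30.0 rect [ 516.6 -394.2] [ 88.7 106.8] 17.5 circ [ 516.6 -394.3] 68.8
t 17.4 tcp [ 507. -397.  194.] head 17.8 tilt z [-0.002  0.002 -1.   ] w 51.8 q7 -0.68 | turn 0.002 shift [  0.3   1.5 143.6]
```

```bash
python3 -m jog '[[0,0,50,0,0,0,-1],[0,0,50,0,0,0,-1],[0,0,28,0,0,0,-1],[0,0,12,0,0,0,-1],[0,0,3,0,0,0,-1],[0,0,0,0,0,0,-1],[0,0,0,0,0,0,0.4],[0,0,0,0,0,0,0.4],[0,0,0,0,0,0,0.6],[0,0,0,0,0,0,0.6]]'
python3 -m jog '[[0,0,-50,0,0,0,1],[0,0,-50,0,0,0,1],[0,0,-50,0,0,0,1],[-40,0,0,0,0,0,1],[0,0,0,0,0,0,1],[0,0,0,0,0,0,1]]'
python3 - <<'E'
from h import *
look(508,-398,78,104)
look(508,-398,24,36,True,rad=85)
go(641,149,200,17.7)
E
```

```text
clock: 18.65
tcp_pos: [0.5078, -0.3986, 0.0525]
orientation: [3.104, 0.485, 0.0]
wrist_force: [0.1, 0.2, -0.9]
width: 0.0683
grip_force: 0.0
clock: 19.4
tcp_pos: [0.4699, -0.4106, 0.2023]
orientation: [-3.104, -0.484, -0.0]
wrist_force: [0.0, -0.2, -0.0]
width: 0.0855
grip_force: 0.0
n 5800 box px [241 103  78  77] z 93.0 rect [ 508.7 -398.4] [52.4 52.4] 17.6 circ [ 508.7 -398.4] 36.8
n 9688 box px [210  67 136 130] z 30.0 rect [ 507.3 -397.4] [106.7 107.5] 17.7 circ [ 507.5 -397.5] 75.3
t 19.5 tcp [ 470. -410.  202.] head 17.8 tilt z [-0.     0.001 -1.   ] w 85.5 q7 -0.63 | turn 0.002 shift [ 332.4 -480.9    2.2]
```

```bash
python3 -m jog '[[33,-48,0,0,0,0,1],[33,-48,0,0,0,0,1],[33,-48,0,0,0,0,1],[33,-48,0,0,0,0,1],[33,-48,0,0,0,0,1],[33,-48,0,0,0,0,1],[33,-48,0,0,0,0,1],[33,-48,0,0,0,0,1],[33,-48,0,0,0,0,1],[35,-48,0,0,0,0,1]]'
python3 -m jog '[[0,0,0,0,0,0,1],[0,0,0,0,0,0,1]]'
python3 - <<'E'
from h import *
look(641,149,85,98)
go(641,149,50)
E
```

```text
clock: 20.75
tcp_pos: [0.6399, 0.1505, 0.2017]
orientation: [-3.104, -0.487, 0.001]
wrist_force: [0.5, 0.3, 0.1]
width: 0.0855
grip_force: 0.0
clock: 21.0
tcp_pos: [0.6393, 0.1481, 0.2015]
orientation: [3.103, 0.487, -0.002]
wrist_force: [-0.4, -0.8, -0.2]
width: 0.0854
grip_force: 0.0
n 5733 box px [230 152  91  90] z 96.1 rect [641.3 151.1] [63.1 63. ] 58.2 circ [640.9 151.1] 32.0
t 21.05 tcp [639. 147. 202.] head 17.7 tilt z [-0.001 -0.001 -1.   ] w 85.4 q7 -1.57 | turn -0.0 shift [  2.5  -1.5 151.7]
```

```bash
python3 -m jog '[[3,-3,50,0,0,0,1],[0,0,50,0,0,0,1],[0,0,38,0,0,0,1],[0,0,13,0,0,0,1],[0,0,0,0,0,0,1],[0,0,0,0,0,0,-1],[0,0,0,0,0,0,-1],[0,0,0,0,0,0,-1],[0,0,0,0,0,0,-1],[0,0,0,0,0,0,-1]]'
python3 -m jog '[[0,0,-50,0,0,0,-1],[0,0,-50,0,0,0,-1],[0,0,-50,0,0,0,-1],[0,0,0,0,0,0,-1]]'
python3 - <<'E'
from h import *
go(477,102,200)
E
```

```text
clock: 22.3
tcp_pos: [0.6427, 0.1516, 0.0533]
orientation: [-3.104, -0.484, -0.005]
wrist_force: [0.3, 0.6, 6.8]
width: 0.063
grip_force: 55.1
clock: 22.8
tcp_pos: [0.6437, 0.152, 0.2065]
orientation: [-3.103, -0.484, -0.013]
wrist_force: [0.1, 0.1, -2.5]
width: 0.0632
grip_force: 55.8
t 22.8 tcp [644. 152. 207.] head 17.7 tilt z [ 0.008  0.002 -1.   ] w 63.2 q7 -1.58 | turn -0.0 shift [-174.1   -3.2    5. ]
```

```bash
python3 -m jog '[[-58,-1,0,0,0,0,-1],[-58,-1,0,0,0,0,-1],[-58,-1,0,0,0,0,-1],[0,0,0,0,0,0,-1],[0,0,0,0,0,0,-1]]'
python3 - <<'E'
from h import *
look(477,102,24,36,True,rad=85,save="pics/w4.png")
go(477,102,57)
E
```

```text
clock: 23.42
tcp_pos: [0.4753, 0.1015, 0.2014]
orientation: [-3.104, -0.485, -0.002]
wrist_force: [0.5, -0.4, -1.2]
width: 0.063
grip_force: 55.8
n 5472 box px [207 104 144 124] z 30.0 rect [476.7 104.7] [107.8 107.4] 7.6 circ [476.4 104.8] 75.3
t 23.475 tcp [476. 102. 201.] head 17.8 tilt z [ 0.001  0.    -1.   ] w 63.1 q7 -1.59 | turn -0.0 shift [1.100e+00 1.000e-01 1.443e+02]
```

View pics/w4.png

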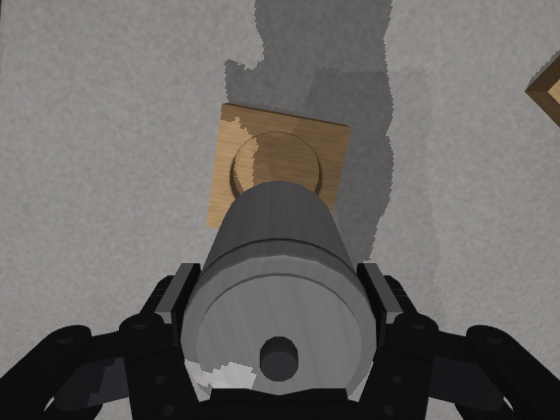

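The big canister is held straight and its recess is at (276,165). I make a 3 mm correction and place it.

```bash
python3 -m jog '[[3,-2,50,0,0,0,-1],[0,0,50,0,0,0,-1],[0,0,29,0,0,0,-1],[0,0,12,0,0,0,-1],[0,0,3,0,0,0,-1],[0,0,0,0,0,0,-1],[0,0,0,0,0,0,0.6],[0,0,0,0,0,0,0.6],[0,0,0,0,0,0,0.9],[0,0,0,0,0,0,0.9]]'
python3 -m jog '[[0,0,-40,0,0,0,1],[0,0,-50,0,0,0,1],[0,0,-50,0,0,0,1],[0,0,-10,0,0,0,1],[0,0,0,0,0,0,1],[0,0,0,0,0,0,1]]'
python3 - <<'E'
from h import *
look(477,104,85,112)
look(477,104,24,36,True,rad=85)
go(477,102,200)
for n in("top","scene"):
    p,d=capture(n); cv2.imwrite(f"pics/{n}9.png",p[...,::-1])
    W=cloud(n,d);X,Y,Z=W[...,0],W[...,1],W[...,2]
    for nm,x,y,h in(("small",644,-150,84),("obl",516,419,84),("sq",509,-398,92),("big",477,104,99)):
        m=(d>0)&(np.hypot(X*1000-x,Y*1000-y)<22)&(Z>.06)&(Z<.13)
        print(n,nm,"expect",h,"median z",np.round(np.median(Z[m])*1000,1) if m.any() else None)
E
```

```text
clock: 24.72
tcp_pos: [0.4772, 0.1041, 0.0574]
orientation: [-3.104, -0.485, -0.0]
wrist_force: [0.1, 1.0, -0.0]
width: 0.0813
grip_force: 0.0
clock: 25.48
tcp_pos: [0.4764, 0.1039, 0.2059]
orientation: [3.104, 0.485, -0.004]
wrist_force: [-0.4, 0.6, -0.1]
width: 0.0854
grip_force: 0.0
n 6367 box px [233 154  91  91] z 100.3 rect [476.7 104.3] [63.5 63.3] 24.6 circ [476.5 104.3] 32.1
n 6724 box px [210 105 142 140] z 30.0 rect [476.5 104.7] [108.1 107.5] 7.5 circ [476.8 104.8] 75.2
t 25.575 tcp [476. 104. 206.] head 17.8 tilt z [-0.003 -0.001 -1.   ] w 85.3 q7 -1.6 | turn -0.0 shift [-0.1  2.   5.8]
top small expect 84 median z 84.9
top obl expect 84 median z 85.4
top sq expect 92 median z 94.0
top big expect 99 median z None
scene small expect 84 median z 81.7
scene obl expect 84 median z 83.9
scene sq expect 92 median z 91.4
scene big expect 99 median z 99.0
```

View pics/scene9.png

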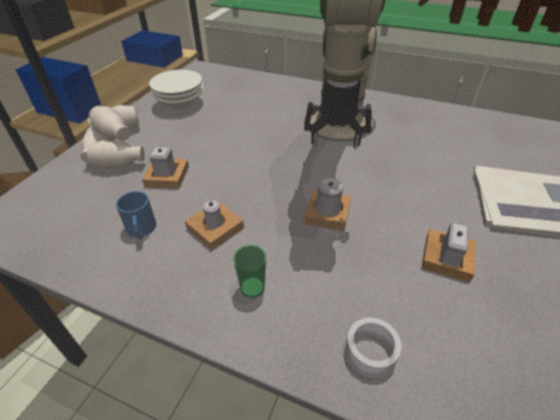

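The picture shows all four canisters seated upright: square (162,160), small (212,213), big (330,195) and oblong (457,245). The mug (137,213) and glass (251,270) have not moved.

```bash
python3 -c "
from cell import arm
print(arm.job_done())"
```

```text
the job is handed in; nothing more can be done
None
```

All four canisters stand upright on the floors of their matching recesses, the mug and glass were not moved, and the job was handed in at about 26 s of the 99 s allowed.

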